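Return the dropper bottles to their colour-coded stands

TASK

Tidy the titration bench: stand each of the four dropper bottles in the bottle stand of its own colour, upright with its foot on the stand's floor. Keep the bottles upright all the way and set them down rather than dropping them, and leave the conical flask and the spray bottle where they are.

Things in the scene. Friction and masses are not known exactly. Their poses are not given: they have to be found in the camera images.
- red_bottle_center (a point): Loose amber-brown glass dropper bottle with a red label band, red screw collar and red dropper bulb on top; stands upright. Round body 38 mm in diameter and 52 mm tall, collar 30 mm in diameter from 57 to 71 mm, rubber bulb 16 mm wide up to 84 mm total height; 35 to 70 g. This point is on the bottle's axis, half-way up (42 mm above its underside); z is the bottle's axis, upward.
- blue_bottle_center (a point): Loose amber-brown glass dropper bottle with a blue label band, blue screw collar and blue dropper bulb on top; stands upright. Round body 38 mm in diameter and 52 mm tall, collar 30 mm in diameter from 57 to 71 mm, rubber bulb 16 mm wide up to 84 mm total height; 35 to 70 g. This point is on the bottle's axis, half-way up (42 mm above its underside); z is the bottle's axis, upward.
- yellow_bottle_center (a point): Loose amber-brown glass dropper bottle with a yellow label band, yellow screw collar and yellow dropper bulb on top; stands upright. Round body 38 mm in diameter and 52 mm tall, collar 30 mm in diameter from 57 to 71 mm, rubber bulb 16 mm wide up to 84 mm total height; 35 to 70 g. This point is on the bottle's axis, half-way up (42 mm above its underside); z is the bottle's axis, upward.
- green_bottle_center (a point): Loose amber-brown glass dropper bottle with a green label band, green screw collar and green dropper bulb on top; stands upright. Round body 38 mm in diameter and 52 mm tall, collar 30 mm in diameter from 57 to 71 mm, rubber bulb 16 mm wide up to 84 mm total height; 35 to 70 g. This point is on the bottle's axis, half-way up (42 mm above its underside); z is the bottle's axis, upward.
- red_stand: Red round weighted bottle stand (a low cup, open at the top, black inside floor), fixed to the bench: 80 mm outer diameter, 16 mm high, opening 56 mm in diameter, inner floor 5 mm above the bench. Origin at the centre of its underside, on the bench top; z up.
- blue_stand: Blue round weighted bottle stand (a low cup, open at the top, black inside floor), fixed to the bench: 80 mm outer diameter, 16 mm high, opening 56 mm in diameter, inner floor 5 mm above the bench. Origin at the centre of its underside, on the bench top; z up.
- yellow_stand: Yellow round weighted bottle stand (a low cup, open at the top, black inside floor), fixed to the bench: 80 mm outer diameter, 16 mm high, opening 56 mm in diameter, inner floor 5 mm above the bench. Origin at the centre of its underside, on the bench top; z up.
- green_stand: Green round weighted bottle stand (a low cup, open at the top, black inside floor), fixed to the bench: 80 mm outer diameter, 16 mm high, opening 56 mm in diameter, inner floor 5 mm above the bench. Origin at the centre of its underside, on the bench top; z up.
- flask_center (a point): Bystander: loose clear glass conical flask with a black stopper, 64 mm in diameter at the foot, 24 mm at the neck, 105 mm tall, standing in the middle of the work. This point is on its axis, 50 mm above its underside.
- spray_center (a point): Bystander: loose pink spray bottle with a white trigger head, 72 mm in diameter, 206 mm tall, standing at the robot's left of the work; the head sticks out sideways up to 50 mm from the axis, to the left. This point is on its axis, half-way up (103 mm above its underside).
There are look-alikes about, which are no part of the job. Of the things that look like the green_stand, the largest one is meant.

How it is judged:
By the outcome, as a careful person would: the job done as asked, in the order asked, and still so for the second after the job is handed in, with the robot touching nothing.
It also fails if it takes over 112 s, if anything falls off the work surface, if the arm or the gripper's body presses on something with over 40 N, if the wrist force passes 120 N, or if a joint passes its speed limit or range.

ROBOT

A 6-joint arm with a two-finger parallel gripper is mounted at the origin on the work surface. World frame = base frame: x ahead of the robot, y to its left, z up, the work surface at z = 0. Lengths are in m, angles in rad, forces in N, time in s.
With the tool pointing down it reaches from about 0.25 to 0.775 m from the base axis. Payload 4 kg.
Tool frame: the origin (TCP) lies on the centre line of the jaws, within the pads' length; the fingertips stand 8 mm ahead of it and the grasp point (between the pads) lies 11 mm behind it; z points along the fingers, y is the direction in which the jaws open and shut (so a half turn about z gives the same grasp; the last joint's range is limited). The gripper opens to 94 mm and grips with 3 to 60 N. Pads are 16 mm wide; open, the fingers measure 119 mm over their backs; the gripper's body (75 mm by 177 mm) begins 78 mm behind the grasp point.
Start: joints at [1.038, 0.087, 1.371, -0, 1.684, -0.103], TCP at [0.229, 0.5, 0.214] pointing down, gripper open.
Joint ranges: [-3.1, 3.1], [-0.76, 2.03], [0.27, 2.55], [-1.08, 4.22], [0.17, 2.65], [-2.57, 2.57]. Speed limits (rad/s): [2.79, 2.79, 3.14, 3.14, 3.14, 3.14].

INTERFACE

Orientations are given as [roll, pitch, yaw] about the fixed x, y, z axes, in that order (R = Rz(yaw) Ry(pitch) Rx(roll)).
In Python, from bench import * gives the robot as it stands.
- The arm moves only by the tool step_arm, never from a script. Its argument "steps" is a list of rows, each an object of numbers: "jaw": the opening, from 0 (shut) to 1 (fully open); "tx", "ty", "tz": the shift along the tool's x, y, z in m; "ax", "ay", "az": the turn, a rotation vector about the tool's x, y, z in rad. In form: [{"jaw": .., "tx": .., "ty": .., "tz": .., "ax": .., "ay": .., "az": ..}, ...]. A call has 1 to 8 rows; each row is the pose to reach, as a shift and turn from the pose measured when the call began, along the tool's axes at that moment; what a row does not reach only later rows make up. A row lasts 1/10 s, in which the tool goes at most 50 mm and 8.59 degrees, less where a joint would pass 70% of its speed; a pose out of reach is approached as far as the arm can. A call with a gripper value outside its range is refused whole. The fingers move at their own pace and stop on an object; the grip force is fixed at half the most. Time passes only in rows, so rows that repeat a pose let the fingers close. It gives the time, the measured TCP pose, the force and the opening at its end, in the units of the state.
- get_obs(): the state, without advancing time (a new reading comes with each control period).
- snapshot(name): name is "scene" or "top" or "wrist"; returns (picture, depth): 480x640x3 uint8, red, green, blue; 480x640 float32, m along the optical axis (not along the pixel's ray), 0 where there is no reading.
- camera_model(name): a dict with "intrinsics" (3x3 intrinsics, pixels), "k1" (the pictures are not rectified: a ray, as slopes to the right and down, at radius r is drawn at 1 + k1 r^2 times it, then the intrinsics apply), "origin" and "orientation" of the camera in the world. Camera axes: x right, y down, z forward; pixel columns grow to the right and rows downward; lengths in m; the calibration is good to about 2 mm. A picture is of the moment at which its call begins: read the wrist's pose just before it. camera_model takes no time and is no camera call; for the wrist camera it gives the pose at the moment of the call.
- close_job(): hands the job in, once; it reports no verdict.
Trained networks look in the newest picture that a camera, given by its name, has taken for a name from the list of things; names that differ only in an ending like _2 or _b are one class to them, and where a whole thing is asked for, a point or a joint stands for the part that bears it (a point fixed in the world has none). Each returns a list of dicts, best first, with "confidence" (0 to 1); they miss things now and then, are a little off and sometimes report something else, mostly with a low value. They report only what shows in the picture. A call takes as long as a camera call. They do not tell look-alikes from the thing itself.
- silhouettes(camera, query): "pixels" (480x640 bool, what is visible of it) and "rect" ([left, top, right, bottom] in pixels, round what is visible of it).
The state is a dict: "time": time; "joint_positions": joint angles; "qvel": joint speeds; "joint_torque": joint torques, N m; "tool_pos": TCP position; "ee_rot": TCP orientation; "wrist_force": force on the tool from outside, world axes, zero at the start; "wrist_torque": the same for the moment, N m; "width": finger opening in m.
Only numpy, scipy, OpenCV 4.12 (cv2) and the standard library are available. Lean on these libraries where they do the work, as an engineer would, in place of code of your own. Each camera call takes 0.05 s, during which the arm holds its last target. There are 200 camera calls.

## Working session

There is one attempt and no reset: what is moved stays moved. The work goes in short steps, Python scripts to look and compute and a tool call to move; the robot and the scene stay as the last step left them, time stands still between calls to the robot, and variables do not carry over. Pictures are saved under pics/ and viewed, about 12 in all and at most 16, crops included, and the job is handed in when it is done.

Besides the shell and the picture viewer there is one more tool, called after ">>>" by a JSON object that holds its "method" and its "body". step_arm: Moves the arm, as the interface text tells. Its arguments: {"type":"object","properties":{"steps":{"type":"array"}},"required":["steps"]}

```bash
mkdir -p pics; ls
cat > h.py <<'E'
from bench import *
import numpy as np, cv2
def snap(cam,fn=None):
    m=camera_model(cam); p,d=snapshot(cam)
    if fn: cv2.imwrite('pics/'+fn,p[:,:,::-1])
    return p,d,m
def world(m,u,v,z):
    K=np.array(m['intrinsics']); k=m['k1']
    x=(np.asarray(u,float)-K[0,2])/K[0,0]; y=(np.asarray(v,float)-K[1,2])/K[1,1]
    xu,yu=x.copy(),y.copy()
    for _ in range(20):
        s=1+k*(xu**2+yu**2); xu,yu=x/s,y/s
    c=np.stack([xu*z,yu*z,z*np.ones_like(xu)],-1)
    return c@R(m).T+np.array(m['origin'])
def R(m):
    o=np.array(m['orientation'])
    if o.shape==(3,3): return o
    from scipy.spatial.transform import Rotation as Ro
    return Ro.from_euler('xyz',o).as_matrix()
E
python3 - <<'E'
from h import *
print(get_obs())
for c in('top','scene'):
    p,d,m=snap(c,c+'0.png'); print(c,m)
    np.savez(c+'0.npz',p=p,d=d)
E
```

```text
pics
{'time': 0.0, 'joint_positions': array([ 1.03789522e+00,  8.79526046e-02,  1.37223844e+00, -8.28761290e-06,
        1.68360636e+00, -1.03118833e-01]), 'qvel': array([ 0.00092209, -0.00033811,  0.000237  , -0.00087254,  0.00021018,
        0.00115129]), 'joint_torque': array([-4.22689970e-05, -3.40190077e+01, -3.02425575e+01,  7.16519728e-02,
        3.30269441e-02, -1.80573725e-04]), 'tool_pos': array([0.22891469, 0.49951318, 0.2123135 ]), 'ee_rot': array([-3.13939876e+00, -2.18755684e-04,  2.71180922e+00]), 'wrist_force': array([-0.54577173,  0.41291381, -0.07923186]), 'wrist_torque': array([-0.03810123, -0.0027169 , -0.02501799]), 'width': 0.09403289859518779}
top {'intrinsics': array([[484.12921888,   0.        , 321.54791938],
       [  0.        , 484.12921888, 236.91553722],
       [  0.        ,   0.        ,   1.        ]]), 'k1': 0.009022459401299346, 'origin': array([0.3211026 , 0.05063879, 1.18434882]), 'orientation': array([-3.01585765,  0.00490809, -1.55479541])}
scene {'intrinsics': array([[587.49545701,   0.        , 331.1354907 ],
       [  0.        , 587.49545701, 237.49574209],
       [  0.        ,   0.        ,   1.        ]]), 'k1': -0.15192295237773282, 'origin': array([ 1.05110104, -0.73840323,  0.99069964]), 'orientation': array([-2.32175809, -0.01919295,  0.63550707])}
```

View pics/top0.png

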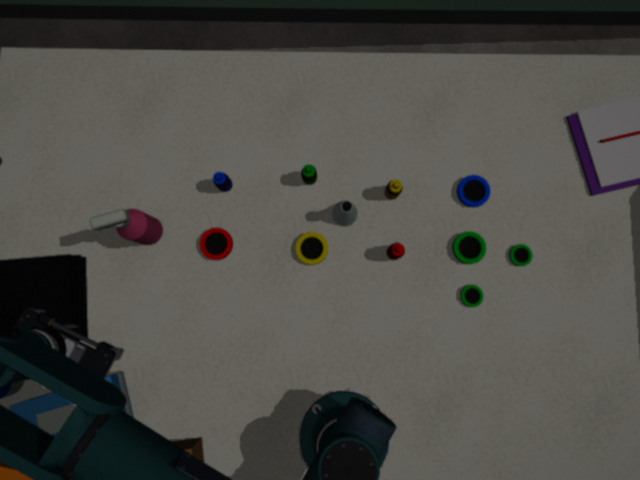

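View pics/scene0.png

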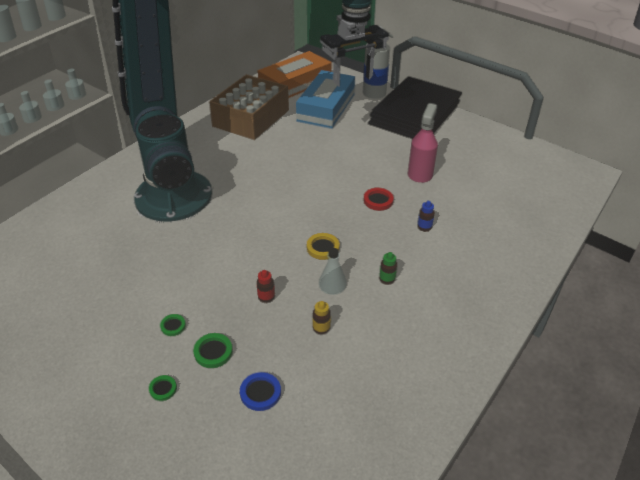

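Run:
```python
from h import *
names=['red_bottle_center','blue_bottle_center','yellow_bottle_center','green_bottle_center','red_stand','blue_stand','yellow_stand','green_stand','flask_center','spray_center']
for c in('top','scene'):
    d=np.load(c+'0.npz')['d']; m=camera_model(c)
    for n in names:
        for r in silhouettes(c,n)[:4]:
            v,u=np.nonzero(r['pixels']); ok=d[v,u]>0; v,u=v[ok],u[ok]
            if len(u)<5: print(c,n,'few');continue
            P=world(m,u,v,d[v,u]); zt=np.percentile(P[:,2],98)
            # top part
            T=P[P[:,2]>zt-.006]
            print(c,n,round(r['confidence'],2),np.round(r['rect']),len(u),'med',np.median(P,0).round(3),'top mean',T.mean(0).round(3),'lo',np.percentile(P,2,0).round(3),'hi',np.percentile(P,98,0).round(3))
```

```text
top red_bottle_center 0.59 [386. 242. 405. 259.] 270 med [ 0.434 -0.113  0.059] top mean [ 0.436 -0.117  0.083] lo [ 0.418 -0.136 -0.001] hi [ 0.46  -0.099  0.085]
top blue_bottle_center 0.76 [214. 170. 236. 192.] 285 med [0.594 0.297 0.056] top mean [0.599 0.302 0.082] lo [0.581 0.284 0.006] hi [0.613 0.318 0.084]
top blue_bottle_center 0.65 [454. 227. 487. 265.] 862 med [ 0.451 -0.3    0.011] top mean [ 0.45  -0.299  0.017] lo [ 0.416 -0.335  0.001] hi [ 0.486 -0.261  0.02 ]
top yellow_bottle_center 0.65 [384. 182. 402. 196.] 231 med [ 0.58  -0.108  0.066] top mean [ 0.586 -0.112  0.082] lo [ 0.568 -0.124  0.019] hi [ 0.599 -0.094  0.084]
top green_bottle_center 0.75 [301. 164. 315. 180.] 213 med [0.613 0.091 0.067] top mean [0.621 0.093 0.083] lo [0.603 0.077 0.016] hi [0.63  0.108 0.085]
top red_stand 0.58 [199. 228. 235. 259.] 877 med [0.451 0.317 0.011] top mean [0.45  0.317 0.017] lo [ 0.413  0.279 -0.   ] hi [0.487 0.352 0.02 ]
top blue_stand 0.86 [459. 177. 490. 208.] 816 med [ 0.59  -0.313  0.011] top mean [ 0.588 -0.31   0.017] lo [ 0.554 -0.347  0.002] hi [ 0.624 -0.275  
[... 2418 characters left out ...]
[ 0.435 -0.426  0.011] lo [ 0.409 -0.451  0.   ] hi [ 0.459 -0.402  0.014]
scene green_stand 0.92 [159. 311. 187. 334.] 436 med [ 0.333 -0.303  0.007] top mean [ 0.336 -0.304  0.011] lo [ 0.309 -0.329  0.   ] hi [ 0.36  -0.28   0.014]
scene green_stand 0.61 [194. 331. 234. 371.] 1124 med [ 0.45  -0.298  0.011] top mean [ 0.452 -0.3    0.016] lo [ 0.411 -0.337  0.   ] hi [ 0.488 -0.263  0.019]
scene flask_center 0.89 [318. 250. 348. 291.] 885 med [ 0.539 -0.008  0.037] top mean [0.532 0.002 0.105] lo [ 0.478 -0.027  0.   ] hi [0.561 0.059 0.106]
scene spray_center 0.65 [407. 102. 437. 179.] 1512 med [0.491 0.465 0.101] top mean [0.481 0.49  0.205] lo [0.454 0.449 0.006] hi [0.517 0.515 0.207]
```

Candidates (top view):
- **Green stand:** three rings, at px (469,248) ~72–80 mm, (520,255) ~48 mm and (471,296) ~48 mm. The one at (469,248) is the largest, world (0.451,-0.299).
- **Bottles:** one of each colour, at red (396,251), blue (222,181), yellow (394,189) and green (309,174). The second "blue bottle" hit at (470,246) is the green stand, so it's false.

I'll check the choice in a close crop.

Run:
```python
from h import *
p=cv2.imread('pics/scene0.png'); c=p[240:420,130:350]
cv2.imwrite('pics/crop0.png',cv2.resize(c,None,fx=3,fy=3,interpolation=cv2.INTER_CUBIC))
```

```text
(no output)
```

View pics/crop0.png

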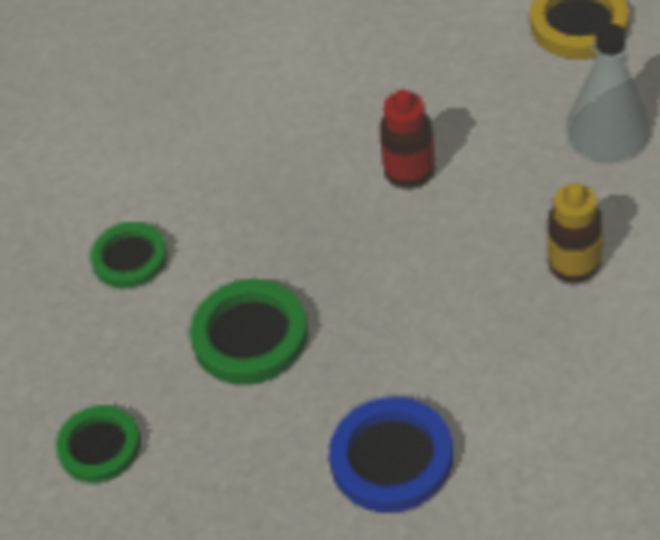

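>>> {"method": "step_arm", "body": {"steps": [{"jaw":1,"tx":-0.033,"ty":-0.02,"az":0.142},{"jaw":1,"tx":-0.065,"ty":-0.039,"az":0.285},{"jaw":1,"tx":-0.098,"ty":-0.059,"az":0.428},{"jaw":1,"tx":-0.13,"ty":-0.078,"az":0.57},{"jaw":1,"tx":-0.163,"ty":-0.098,"az":0.713},{"jaw":1,"tx":-0.195,"ty":-0.117,"az":0.856},{"jaw":1,"tx":-0.228,"ty":-0.137,"az":1.0},{"jaw":1,"tx":-0.26,"ty":-0.156,"az":1.141}]}}

```text
invalid input
```

The crop shows the middle green ring at crop (248,330) is clearly the largest. The move was refused, probably because every key has to be present.

>>> {"method": "step_arm", "body": {"steps": [{"jaw":1,"tx":-0.033,"ty":-0.02,"tz":0,"ax":0,"ay":0,"az":0.142},{"jaw":1,"tx":-0.065,"ty":-0.039,"tz":0,"ax":0,"ay":0,"az":0.285},{"jaw":1,"tx":-0.098,"ty":-0.059,"tz":0,"ax":0,"ay":0,"az":0.428},{"jaw":1,"tx":-0.13,"ty":-0.078,"tz":0,"ax":0,"ay":0,"az":0.57},{"jaw":1,"tx":-0.163,"ty":-0.098,"tz":0,"ax":0,"ay":0,"az":0.713},{"jaw":1,"tx":-0.195,"ty":-0.117,"tz":0,"ax":0,"ay":0,"az":0.856},{"jaw":1,"tx":-0.228,"ty":-0.137,"tz":0,"ax":0,"ay":0,"az":1.0},{"jaw":1,"tx":-0.26,"ty":-0.156,"tz":0,"ax":0,"ay":0,"az":1.141}]}}

```text
time: 1.9
tool_pos: [0.4012, 0.2484, 0.2137]
ee_rot: [3.141, -0.0, 1.565]
wrist_force: [0.4, 1.0, 0.0]
width: 0.0941
```

>>> {"method": "step_arm", "body": {"steps": [{"jaw":1,"tx":0.01,"ty":0.04,"tz":0,"ax":0,"ay":0,"az":0},{"jaw":1,"tx":0.02,"ty":0.08,"tz":0,"ax":0,"ay":0,"az":0},{"jaw":1,"tx":0.03,"ty":0.12,"tz":0,"ax":0,"ay":0,"az":0},{"jaw":1,"tx":0.042,"ty":0.16,"tz":0,"ax":0,"ay":0,"az":0},{"jaw":1,"tx":0.053,"ty":0.198,"tz":0.02,"ax":0,"ay":0,"az":0},{"jaw":1,"tx":0.053,"ty":0.198,"tz":0.04,"ax":0,"ay":0,"az":0},{"jaw":1,"tx":0.053,"ty":0.198,"tz":0.04,"ax":0,"ay":0,"az":0}]}}

```text
time: 2.6
tool_pos: [0.5985, 0.2995, 0.1679]
ee_rot: [-3.133, 0.003, 1.564]
wrist_force: [-0.5, -0.6, -0.8]
width: 0.0941
```

```bash
cat > w.py <<'E'
from h import *
import sys
cam,name=sys.argv[1:3]
p,d,m=snap(cam,sys.argv[3] if len(sys.argv)>3 else None)
o=get_obs(); print(o['tool_pos'].round(4),o['ee_rot'].round(4),o['wrist_force'].round(1),o['width'].round(4))
for n in name.split(','):
  for r in silhouettes(cam,n)[:3]:
    v,u=np.nonzero(r['pixels']); ok=d[v,u]>0; v,u=v[ok],u[ok]
    if len(u)<5: continue
    P=world(m,u,v,d[v,u]); zt=np.percentile(P[:,2],97); T=P[P[:,2]>zt-.006]
    print(n,round(r['confidence'],2),np.round(r['rect']),'ztop',zt.round(3),'topmean',T.mean(0).round(4),'lo',np.percentile(P,2,0).round(3),'hi',np.percentile(P,98,0).round(3))
E
python3 w.py wrist blue_bottle_center w1.png; python3 w.py top blue_bottle_center
```

```text
Traceback (most recent call last):
  File "w.py", line 5, in <module>
    o=get_obs(); print(o['tool_pos'].round(4),o['ee_rot'].round(4),o['wrist_force'].round(1),o['width'].round(4))
                                                                                             ^^^^^^^^^^^^^^^^
AttributeError: 'float' object has no attribute 'round'
Traceback (most recent call last):
  File "w.py", line 5, in <module>
    o=get_obs(); print(o['tool_pos'].round(4),o['ee_rot'].round(4),o['wrist_force'].round(1),o['width'].round(4))
                                                                                             ^^^^^^^^^^^^^^^^
AttributeError: 'float' object has no attribute 'round'
```

View pics/w1.png

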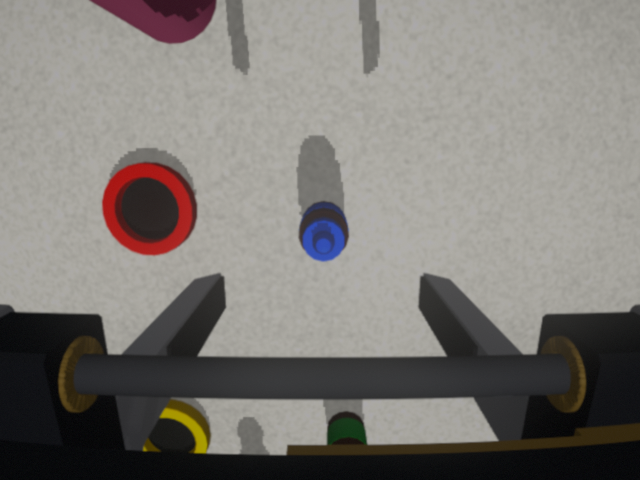

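The wrist view shows the blue bottle at px (323,240), centred between the fingertips at (222,275) and (422,275). The red stand is on the left.

```bash
sed -i "s/o\['width'\].round(4)/round(o['width'],4)/" w.py; python3 w.py wrist blue_bottle_center,red_stand
```

```text
[0.5995 0.3005 0.1755] [ 3.1393e+00 -1.1000e-03  1.5652e+00] [ 0.4 -0.3 -0. ] 0.0939
blue_bottle_center 0.75 [298. 200. 346. 260.] ztop 0.083 topmean [0.5975 0.3035 0.0811] lo [0.581 0.289 0.003] hi [0.615 0.321 0.083]
red_stand 0.97 [103. 163. 200. 255.] ztop 0.016 topmean [0.4496 0.3181 0.015 ] lo [0.413 0.282 0.003] hi [0.486 0.353 0.017]
```

>>> {"method": "step_arm", "body": {"steps": [{"jaw":1,"tx":0.002,"ty":0,"tz":0.035,"ax":0,"ay":0,"az":0},{"jaw":1,"tx":0.002,"ty":0,"tz":0.07,"ax":0,"ay":0,"az":0},{"jaw":1,"tx":0.002,"ty":0,"tz":0.105,"ax":0,"ay":0,"az":0},{"jaw":1,"tx":0.002,"ty":0,"tz":0.13,"ax":0,"ay":0,"az":0},{"jaw":1,"tx":0.002,"ty":0,"tz":0.147,"ax":0,"ay":0,"az":0},{"jaw":1,"tx":0.002,"ty":0,"tz":0.147,"ax":0,"ay":0,"az":0},{"jaw":1,"tx":0.002,"ty":0,"tz":0.147,"ax":0,"ay":0,"az":0},{"jaw":1,"tx":0.002,"ty":0,"tz":0.147,"ax":0,"ay":0,"az":0}]}}

```text
time: 3.65
tool_pos: [0.6018, 0.3036, 0.033]
ee_rot: [3.132, -0.004, 1.565]
wrist_force: [-0.2, 0.7, -0.1]
width: 0.0938
```

>>> {"method": "step_arm", "body": {"steps": [{"jaw":0.3,"tx":0,"ty":0,"tz":0,"ax":0,"ay":0,"az":0},{"jaw":0.3,"tx":0,"ty":0,"tz":0,"ax":0,"ay":0,"az":0},{"jaw":0.3,"tx":0,"ty":0,"tz":0,"ax":0,"ay":0,"az":0},{"jaw":0.3,"tx":0,"ty":0,"tz":0,"ax":0,"ay":0,"az":0},{"jaw":0.3,"tx":0,"ty":0,"tz":0,"ax":0,"ay":0,"az":0},{"jaw":0.3,"tx":0,"ty":0,"tz":0,"ax":0,"ay":0,"az":0},{"jaw":0.3,"tx":0,"ty":0,"tz":0,"ax":0,"ay":0,"az":0}]}}

```text
time: 4.35
tool_pos: [0.6017, 0.3035, 0.0327]
ee_rot: [3.133, -0.004, 1.565]
wrist_force: [-0.7, -0.4, -0.4]
width: 0.0417
```

>>> {"method": "step_arm", "body": {"steps": [{"jaw":0.2,"tx":0,"ty":0,"tz":0.004,"ax":0,"ay":0,"az":0},{"jaw":0.2,"tx":0,"ty":0,"tz":0.004,"ax":0,"ay":0,"az":0},{"jaw":0.2,"tx":0,"ty":0,"tz":0.004,"ax":0,"ay":0,"az":0},{"jaw":0.2,"tx":0,"ty":0,"tz":0.004,"ax":0,"ay":0,"az":0}]}}

```text
time: 4.75
tool_pos: [0.602, 0.3038, 0.0318]
ee_rot: [3.132, -0.004, 1.566]
wrist_force: [-3.7, -2.2, 9.9]
width: 0.0376
```

>>> {"method": "step_arm", "body": {"steps": [{"jaw":0.2,"tx":0,"ty":0,"tz":-0.02,"ax":0,"ay":0,"az":0},{"jaw":0.2,"tx":0,"ty":0,"tz":-0.05,"ax":0,"ay":0,"az":0},{"jaw":0.2,"tx":0,"ty":0,"tz":-0.085,"ax":0,"ay":0,"az":0},{"jaw":0.2,"tx":0,"ty":0,"tz":-0.12,"ax":0,"ay":0,"az":0},{"jaw":0.2,"tx":0,"ty":0,"tz":-0.15,"ax":0,"ay":0,"az":0},{"jaw":0.2,"tx":0,"ty":0,"tz":-0.16,"ax":0,"ay":0,"az":0},{"jaw":0.2,"tx":0,"ty":0,"tz":-0.16,"ax":0,"ay":0,"az":0}]}}

```text
time: 5.45
tool_pos: [0.6012, 0.3034, 0.1937]
ee_rot: [3.128, -0.006, 1.566]
wrist_force: [-0.6, -0.5, -0.2]
width: 0.0377
```

>>> {"method": "step_arm", "body": {"steps": [{"jaw":0.2,"tx":-0.025,"ty":0,"tz":0,"ax":0,"ay":0,"az":0},{"jaw":0.2,"tx":-0.06,"ty":0,"tz":0,"ax":0,"ay":0,"az":0},{"jaw":0.2,"tx":-0.1,"ty":0,"tz":0,"ax":0,"ay":0,"az":0},{"jaw":0.2,"tx":-0.14,"ty":0,"tz":0,"ax":0,"ay":0,"az":0},{"jaw":0.2,"tx":-0.18,"ty":0,"tz":0,"ax":0,"ay":0,"az":0},{"jaw":0.2,"tx":-0.22,"ty":0,"tz":0,"ax":0,"ay":0,"az":0},{"jaw":0.2,"tx":-0.26,"ty":0,"tz":0,"ax":0,"ay":0,"az":0},{"jaw":0.2,"tx":-0.3,"ty":0,"tz":0,"ax":0,"ay":0,"az":0}]}}

```text
time: 6.25
tool_pos: [0.5981, 0.002, 0.1884]
ee_rot: [3.133, -0.006, 1.566]
wrist_force: [0.3, 0.1, -0.1]
width: 0.0372
```

>>> {"method": "step_arm", "body": {"steps": [{"jaw":0.2,"tx":-0.03,"ty":0,"tz":0,"ax":0,"ay":0,"az":0},{"jaw":0.2,"tx":-0.075,"ty":0,"tz":0,"ax":0,"ay":0,"az":0},{"jaw":0.2,"tx":-0.12,"ty":0,"tz":0,"ax":0,"ay":0,"az":0},{"jaw":0.2,"tx":-0.165,"ty":-0.006,"tz":0,"ax":0,"ay":0,"az":0},{"jaw":0.2,"tx":-0.21,"ty":-0.006,"tz":0,"ax":0,"ay":0,"az":0},{"jaw":0.2,"tx":-0.255,"ty":-0.006,"tz":0,"ax":0,"ay":0,"az":0},{"jaw":0.2,"tx":-0.295,"ty":-0.006,"tz":0,"ax":0,"ay":0,"az":0},{"jaw":0.2,"tx":-0.314,"ty":-0.006,"tz":0,"ax":0,"ay":0,"az":0}]}}

```text
time: 7.05
tool_pos: [0.5887, -0.3148, 0.1823]
ee_rot: [3.138, -0.009, 1.562]
wrist_force: [0.1, 0.6, -0.0]
width: 0.0374
```

>>> {"method": "step_arm", "body": {"steps": [{"jaw":0.2,"tx":0,"ty":0,"tz":0.03,"ax":0,"ay":0,"az":0},{"jaw":0.2,"tx":0,"ty":0,"tz":0.06,"ax":0,"ay":0,"az":0},{"jaw":0.2,"tx":0,"ty":0,"tz":0.09,"ax":0,"ay":0,"az":0},{"jaw":0.2,"tx":0,"ty":0,"tz":0.11,"ax":0,"ay":0,"az":0},{"jaw":0.2,"tx":0,"ty":0,"tz":0.11,"ax":0,"ay":0,"az":0},{"jaw":0.2,"tx":0,"ty":0,"tz":0.11,"ax":0,"ay":0,"az":0}]}}

```text
time: 7.65
tool_pos: [0.5887, -0.3127, 0.0712]
ee_rot: [3.14, -0.01, 1.563]
wrist_force: [0.2, -0.0, 1.1]
width: 0.0378
```

```bash
python3 w.py wrist blue_bottle_center,blue_stand w2.png;python3 w.py scene blue_bottle_center,blue_stand
```

```text
[ 0.5896 -0.3134  0.0729] [ 3.1378 -0.0086  1.5627] [-0.4 -0.2  0.1] 0.0377
blue_bottle_center 0.56 [277. 243. 365. 359.] ztop 0.122 topmean [ 0.5877 -0.3107  0.1199] lo [ 0.571 -0.319  0.051] hi [ 0.604 -0.295  0.122]
blue_stand 0.94 [255. 198. 389. 280.] ztop 0.017 topmean [ 0.5884 -0.2944  0.0158] lo [ 0.551 -0.32   0.004] hi [ 0.625 -0.275  0.017]
[ 0.5901 -0.3142  0.0744] [ 3.1354 -0.0069  1.5623] [-0.7  0.   0.4] 0.0373
blue_bottle_center 0.59 [320. 249. 347. 293.] ztop 0.105 topmean [0.532  0.0021 0.1041] lo [ 0.513 -0.027  0.002] hi [0.561 0.016 0.106]
blue_bottle_center 0.53 [248. 360. 267. 391.] ztop 0.115 topmean [ 0.595  -0.3265  0.1144] lo [ 0.583 -0.333  0.046] hi [ 0.609 -0.319  0.115]
blue_stand 0.8 [239. 375. 280. 411.] ztop 0.019 topmean [ 0.5984 -0.3243  0.0164] lo [ 0.556 -0.351  0.002] hi [ 0.629 -0.286  0.019]
```

View pics/w2.png

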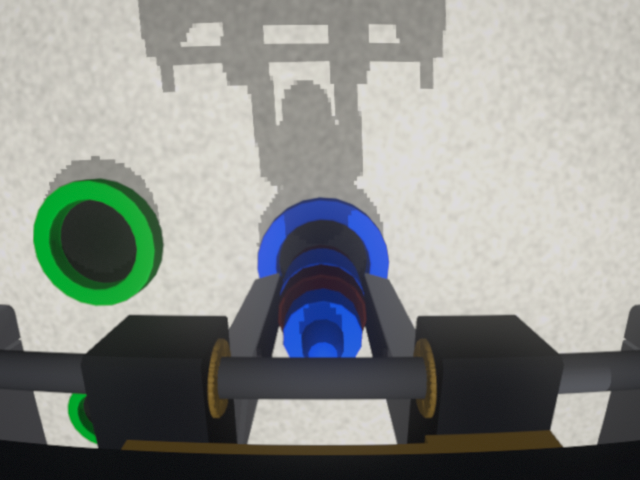

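The wrist view shows the bottle's bulb at (322,335), over the middle of the blue ring at (322,260). Lowering gently now.

>>> {"method": "step_arm", "body": {"steps": [{"jaw":0.2,"tx":0,"ty":0,"tz":0.012,"ax":0,"ay":0,"az":0},{"jaw":0.2,"tx":0,"ty":0,"tz":0.022,"ax":0,"ay":0,"az":0},{"jaw":0.2,"tx":0,"ty":0,"tz":0.028,"ax":0,"ay":0,"az":0},{"jaw":0.2,"tx":0,"ty":0,"tz":0.031,"ax":0,"ay":0,"az":0},{"jaw":0.2,"tx":0,"ty":0,"tz":0.031,"ax":0,"ay":0,"az":0},{"jaw":0.2,"tx":0,"ty":0,"tz":0.031,"ax":0,"ay":0,"az":0}]}}

```text
time: 8.55
tool_pos: [0.59, -0.3141, 0.043]
ee_rot: [3.136, -0.007, 1.562]
wrist_force: [-0.3, 0.2, -0.3]
width: 0.0375
```

>>> {"method": "step_arm", "body": {"steps": [{"jaw":0.2,"tx":0,"ty":0,"tz":0.002,"ax":0,"ay":0,"az":0},{"jaw":0.2,"tx":0,"ty":0,"tz":0.004,"ax":0,"ay":0,"az":0},{"jaw":0.2,"tx":0,"ty":0,"tz":0.005,"ax":0,"ay":0,"az":0},{"jaw":0.2,"tx":0,"ty":0,"tz":0.005,"ax":0,"ay":0,"az":0}]}}

```text
time: 8.95
tool_pos: [0.59, -0.314, 0.0378]
ee_rot: [3.136, -0.007, 1.562]
wrist_force: [-0.3, 0.2, -0.6]
width: 0.0374
```

>>> {"method": "step_arm", "body": {"steps": [{"jaw":0.2,"tx":0,"ty":0,"tz":0.001,"ax":0,"ay":0,"az":0},{"jaw":0.2,"tx":0,"ty":0,"tz":0.002,"ax":0,"ay":0,"az":0},{"jaw":0.2,"tx":0,"ty":0,"tz":0.002,"ax":0,"ay":0,"az":0}]}}

```text
time: 9.25
tool_pos: [0.5901, -0.314, 0.0369]
ee_rot: [3.136, -0.007, 1.562]
wrist_force: [-1.3, 0.7, 4.9]
width: 0.0375
```

Contact with the floor at 5 N. Releasing and rising.

>>> {"method": "step_arm", "body": {"steps": [{"jaw":1,"tx":0,"ty":0,"tz":0,"ax":0,"ay":0,"az":0},{"jaw":1,"tx":0,"ty":0,"tz":0,"ax":0,"ay":0,"az":0},{"jaw":1,"tx":0,"ty":0,"tz":0,"ax":0,"ay":0,"az":0},{"jaw":1,"tx":0,"ty":0,"tz":0,"ax":0,"ay":0,"az":0},{"jaw":1,"tx":0,"ty":0,"tz":0,"ax":0,"ay":0,"az":0},{"jaw":1,"tx":0,"ty":0,"tz":-0.03,"ax":0,"ay":0,"az":0},{"jaw":1,"tx":0,"ty":0,"tz":-0.07,"ax":0,"ay":0,"az":0},{"jaw":1,"tx":0,"ty":0,"tz":-0.115,"ax":0,"ay":0,"az":0}]}}

```text
time: 10.05
tool_pos: [0.5885, -0.3143, 0.1511]
ee_rot: [3.139, -0.009, 1.562]
wrist_force: [0.2, 0.0, 0.2]
width: 0.0937
```

>>> {"method": "step_arm", "body": {"steps": [{"jaw":1,"tx":0.03,"ty":0,"tz":0,"ax":0,"ay":0,"az":0},{"jaw":1,"tx":0.075,"ty":0,"tz":0,"ax":0,"ay":0,"az":0},{"jaw":1,"tx":0.12,"ty":-0.003,"tz":0,"ax":0,"ay":0,"az":0},{"jaw":1,"tx":0.165,"ty":-0.003,"tz":0,"ax":0,"ay":0,"az":0},{"jaw":1,"tx":0.2,"ty":-0.003,"tz":0,"ax":0,"ay":0,"az":0},{"jaw":1,"tx":0.2,"ty":-0.003,"tz":0,"ax":0,"ay":0,"az":0}]}}

```text
time: 10.65
tool_pos: [0.5873, -0.1098, 0.1534]
ee_rot: [3.139, -0.011, 1.568]
wrist_force: [-1.0, -0.0, -0.6]
width: 0.0944
```

```bash
python3 w.py wrist yellow_bottle_center;python3 w.py scene yellow_bottle_center,blue_bottle_center
```

```text
[ 0.5873 -0.1123  0.1532] [ 3.1386 -0.0088  1.5657] [-0.5 -0.3 -0.5] 0.0936
yellow_bottle_center 0.87 [291. 214. 342. 277.] ztop 0.083 topmean [ 0.5842 -0.1127  0.0811] lo [ 0.568 -0.126  0.004] hi [ 0.601 -0.095  0.083]
[ 0.5873 -0.1148  0.153 ] [ 3.1389 -0.0083  1.5622] [-0.2 -0.3 -0.2] 0.094
yellow_bottle_center 0.94 [312. 302. 334. 336.] ztop 0.082 topmean [ 0.5886 -0.1148  0.0809] lo [ 0.574 -0.133  0.   ] hi [ 0.607 -0.1    0.083]
yellow_bottle_center 0.24 [195. 332. 234. 368.] ztop 0.019 topmean [ 0.4514 -0.3     0.0161] lo [ 0.415 -0.337  0.   ] hi [ 0.488 -0.26   0.019]
```

>>> {"method": "step_arm", "body": {"steps": [{"jaw":1,"tx":0.001,"ty":-0.001,"tz":0.04,"ax":0,"ay":0,"az":0},{"jaw":1,"tx":0.001,"ty":-0.001,"tz":0.08,"ax":0,"ay":0,"az":0},{"jaw":1,"tx":0.001,"ty":-0.001,"tz":0.11,"ax":0,"ay":0,"az":0},{"jaw":1,"tx":0.001,"ty":-0.001,"tz":0.122,"ax":0,"ay":0,"az":0},{"jaw":1,"tx":0.001,"ty":-0.001,"tz":0.122,"ax":0,"ay":0,"az":0},{"jaw":0.2,"tx":0.001,"ty":-0.001,"tz":0.122,"ax":0,"ay":0,"az":0},{"jaw":0.2,"tx":0.001,"ty":-0.001,"tz":0.122,"ax":0,"ay":0,"az":0},{"jaw":0.2,"tx":0.001,"ty":-0.001,"tz":0.122,"ax":0,"ay":0,"az":0}]}}

```text
time: 11.7
tool_pos: [0.588, -0.114, 0.0331]
ee_rot: [3.135, -0.008, 1.56]
wrist_force: [0.5, 0.9, -0.9]
width: 0.0734
```

>>> {"method": "step_arm", "body": {"steps": [{"jaw":0.2,"tx":0,"ty":0,"tz":0,"ax":0,"ay":0,"az":0},{"jaw":0.2,"tx":0,"ty":0,"tz":0,"ax":0,"ay":0,"az":0},{"jaw":0.2,"tx":0,"ty":0,"tz":0,"ax":0,"ay":0,"az":0},{"jaw":0.2,"tx":0,"ty":0,"tz":0,"ax":0,"ay":0,"az":0},{"jaw":0.2,"tx":0,"ty":0,"tz":0,"ax":0,"ay":0,"az":0},{"jaw":0.2,"tx":0,"ty":0,"tz":0,"ax":0,"ay":0,"az":0},{"jaw":0.2,"tx":0,"ty":0,"tz":0,"ax":0,"ay":0,"az":0},{"jaw":0.2,"tx":0,"ty":0,"tz":0,"ax":0,"ay":0,"az":0}]}}

```text
time: 12.5
tool_pos: [0.5878, -0.114, 0.033]
ee_rot: [3.136, -0.008, 1.56]
wrist_force: [-0.4, -0.1, 0.9]
width: 0.0376
```

>>> {"method": "step_arm", "body": {"steps": [{"jaw":0.2,"tx":0,"ty":0,"tz":-0.02,"ax":0,"ay":0,"az":0},{"jaw":0.2,"tx":0,"ty":0,"tz":-0.05,"ax":0,"ay":0,"az":0},{"jaw":0.2,"tx":0,"ty":0,"tz":-0.09,"ax":0,"ay":0,"az":0},{"jaw":0.2,"tx":0,"ty":0,"tz":-0.13,"ax":0,"ay":0,"az":0},{"jaw":0.2,"tx":0,"ty":0,"tz":-0.155,"ax":0,"ay":0,"az":0},{"jaw":0.2,"tx":0,"ty":0,"tz":-0.16,"ax":0,"ay":0,"az":0}]}}

```text
time: 13.1
tool_pos: [0.5889, -0.1158, 0.1976]
ee_rot: [3.128, -0.005, 1.56]
wrist_force: [0.4, -0.3, -0.5]
width: 0.0378
```

>>> {"method": "step_arm", "body": {"steps": [{"jaw":0.2,"tx":0.016,"ty":-0.012,"tz":0,"ax":0,"ay":0,"az":0},{"jaw":0.2,"tx":0.048,"ty":-0.036,"tz":0,"ax":0,"ay":0,"az":0},{"jaw":0.2,"tx":0.08,"ty":-0.06,"tz":0,"ax":0,"ay":0,"az":0},{"jaw":0.2,"tx":0.112,"ty":-0.084,"tz":0,"ax":0,"ay":0,"az":0},{"jaw":0.2,"tx":0.144,"ty":-0.108,"tz":0,"ax":0,"ay":0,"az":0},{"jaw":0.2,"tx":0.176,"ty":-0.132,"tz":0,"ax":0,"ay":0,"az":0},{"jaw":0.2,"tx":0.196,"ty":-0.148,"tz":0,"ax":0,"ay":0,"az":0},{"jaw":0.2,"tx":0.196,"ty":-0.148,"tz":0,"ax":0,"ay":0,"az":0}]}}

```text
time: 13.9
tool_pos: [0.4406, 0.0838, 0.1949]
ee_rot: [3.13, -0.006, 1.565]
wrist_force: [-0.3, -0.1, -0.7]
width: 0.0374
```

>>> {"method": "step_arm", "body": {"steps": [{"jaw":0.2,"tx":0,"ty":0,"tz":0.03,"ax":0,"ay":0,"az":0},{"jaw":0.2,"tx":0,"ty":0,"tz":0.07,"ax":0,"ay":0,"az":0},{"jaw":0.2,"tx":0,"ty":0,"tz":0.1,"ax":0,"ay":0,"az":0},{"jaw":0.2,"tx":0,"ty":0,"tz":0.12,"ax":0,"ay":0,"az":0},{"jaw":0.2,"tx":0,"ty":0,"tz":0.12,"ax":0,"ay":0,"az":0},{"jaw":0.2,"tx":0,"ty":0,"tz":0.12,"ax":0,"ay":0,"az":0}]}}

```text
time: 14.5
tool_pos: [0.442, 0.0839, 0.0743]
ee_rot: [3.132, -0.006, 1.564]
wrist_force: [0.2, 0.0, 0.0]
width: 0.0373
```

```bash
python3 w.py wrist yellow_bottle_center,yellow_stand w3.png
```

```text
[0.4428 0.0841 0.0754] [ 3.1294 -0.006   1.5639] [-0.4 -1.  -0.2] 0.0374
yellow_bottle_center 0.93 [276. 241. 366. 357.] ztop 0.124 topmean [0.4406 0.0869 0.1222] lo [0.424 0.077 0.052] hi [0.457 0.103 0.124]
yellow_stand 0.7 [255. 194. 385. 279.] ztop 0.016 topmean [0.4397 0.102  0.0154] lo [0.403 0.076 0.004] hi [0.476 0.121 0.017]
```

>>> {"method": "step_arm", "body": {"steps": [{"jaw":0.2,"tx":-0.002,"ty":0,"tz":0.015,"ax":0,"ay":0,"az":0},{"jaw":0.2,"tx":-0.002,"ty":0,"tz":0.026,"ax":0,"ay":0,"az":0},{"jaw":0.2,"tx":-0.002,"ty":0,"tz":0.031,"ax":0,"ay":0,"az":0},{"jaw":0.2,"tx":-0.002,"ty":0,"tz":0.034,"ax":0,"ay":0,"az":0},{"jaw":0.2,"tx":-0.002,"ty":0,"tz":0.035,"ax":0,"ay":0,"az":0},{"jaw":0.2,"tx":-0.002,"ty":0,"tz":0.036,"ax":0,"ay":0,"az":0},{"jaw":0.2,"tx":-0.002,"ty":0,"tz":0.036,"ax":0,"ay":0,"az":0}]}}

```text
time: 15.35
tool_pos: [0.4441, 0.0826, 0.0406]
ee_rot: [3.127, -0.006, 1.564]
wrist_force: [0.5, -0.9, -0.4]
width: 0.0376
```

>>> {"method": "step_arm", "body": {"steps": [{"jaw":0.2,"tx":0,"ty":0,"tz":0.001,"ax":0,"ay":0,"az":0},{"jaw":0.2,"tx":0,"ty":0,"tz":0.002,"ax":0,"ay":0,"az":0},{"jaw":0.2,"tx":0,"ty":0,"tz":0.002,"ax":0,"ay":0,"az":0}]}}

```text
time: 15.65
tool_pos: [0.4441, 0.0826, 0.0386]
ee_rot: [3.127, -0.006, 1.564]
wrist_force: [0.4, 0.2, -0.3]
width: 0.0374
```

>>> {"method": "step_arm", "body": {"steps": [{"jaw":0.2,"tx":0,"ty":0,"tz":0.001,"ax":0,"ay":0,"az":0},{"jaw":0.2,"tx":0,"ty":0,"tz":0.002,"ax":0,"ay":0,"az":0},{"jaw":0.2,"tx":0,"ty":0,"tz":0.002,"ax":0,"ay":0,"az":0}]}}

```text
time: 15.95
tool_pos: [0.4443, 0.0826, 0.0381]
ee_rot: [3.127, -0.006, 1.564]
wrist_force: [-2.0, -1.6, 7.1]
width: 0.0373
```

>>> {"method": "step_arm", "body": {"steps": [{"jaw":1,"tx":0,"ty":0,"tz":0,"ax":0,"ay":0,"az":0},{"jaw":1,"tx":0,"ty":0,"tz":0,"ax":0,"ay":0,"az":0},{"jaw":1,"tx":0,"ty":0,"tz":0,"ax":0,"ay":0,"az":0},{"jaw":1,"tx":0,"ty":0,"tz":0,"ax":0,"ay":0,"az":0},{"jaw":1,"tx":0,"ty":0,"tz":0,"ax":0,"ay":0,"az":0},{"jaw":1,"tx":0,"ty":0,"tz":-0.03,"ax":0,"ay":0,"az":0},{"jaw":1,"tx":0,"ty":0,"tz":-0.07,"ax":0,"ay":0,"az":0},{"jaw":1,"tx":0,"ty":0,"tz":-0.115,"ax":0,"ay":0,"az":0}]}}

```text
time: 16.75
tool_pos: [0.4414, 0.0819, 0.1529]
ee_rot: [3.13, -0.006, 1.564]
wrist_force: [1.6, 0.4, 0.7]
width: 0.0936
```

>>> {"method": "step_arm", "body": {"steps": [{"jaw":1,"tx":0,"ty":0.03,"tz":0,"ax":0,"ay":0,"az":0},{"jaw":1,"tx":0.005,"ty":0.075,"tz":0,"ax":0,"ay":0,"az":0},{"jaw":1,"tx":0.01,"ty":0.12,"tz":0,"ax":0,"ay":0,"az":0},{"jaw":1,"tx":0.01,"ty":0.16,"tz":0,"ax":0,"ay":0,"az":0},{"jaw":1,"tx":0.01,"ty":0.177,"tz":0,"ax":0,"ay":0,"az":0},{"jaw":1,"tx":0.01,"ty":0.177,"tz":0,"ax":0,"ay":0,"az":0},{"jaw":1,"tx":0.01,"ty":0.177,"tz":0,"ax":0,"ay":0,"az":0}]}}

```text
time: 17.45
tool_pos: [0.6179, 0.0907, 0.1542]
ee_rot: [3.132, -0.006, 1.564]
wrist_force: [-0.2, 0.4, -0.1]
width: 0.0937
```

```bash
python3 w.py wrist green_bottle_center;python3 w.py scene yellow_bottle_center,green_bottle_center,blue_bottle_center,flask_center s2.png
```

```text
[0.6175 0.0907 0.1546] [ 3.1315 -0.0059  1.5644] [-0.2 -0.3 -0.7] 0.0939
green_bottle_center 0.93 [298. 206. 347. 270.] ztop 0.083 topmean [0.6185 0.093  0.0811] lo [0.602 0.079 0.012] hi [0.635 0.111 0.083]
[0.6174 0.0908 0.1553] [ 3.1303 -0.0059  1.5645] [0.2 0.  0.2] 0.0937
yellow_bottle_center 0.65 [316. 220. 332. 253.] ztop 0.086 topmean [0.4553 0.0749 0.087 ] lo [0.434 0.064 0.007] hi [0.466 0.098 0.088]
green_bottle_center 0.94 [378. 250. 397. 282.] ztop 0.081 topmean [0.6232 0.0913 0.0801] lo [ 0.584  0.072 -0.   ] hi [0.639 0.132 0.082]
blue_bottle_center 0.61 [250. 365. 269. 399.] ztop 0.087 topmean [ 0.5924 -0.316   0.0856] lo [ 0.578 -0.333  0.008] hi [ 0.61  -0.302  0.087]
flask_center 0.86 [319. 250. 351. 293.] ztop 0.105 topmean [0.5321 0.0025 0.1043] lo [ 0.508 -0.027 -0.   ] hi [0.561 0.021 0.106]
```

View pics/s2.png

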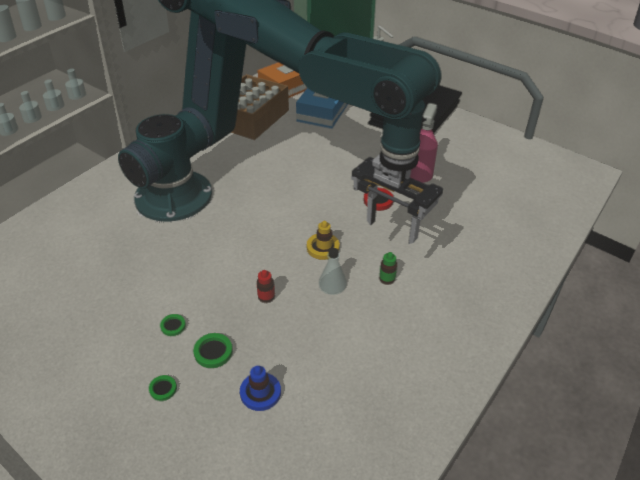

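The scene view shows blue (258,385) and yellow (323,237) standing in their stands, with tops at about 0.087–0.088 m. The flask hasn't moved. Next is the green bottle.

>>> {"method": "step_arm", "body": {"steps": [{"jaw":1,"tx":0.002,"ty":0.003,"tz":0.04,"ax":0,"ay":0,"az":0},{"jaw":1,"tx":0.002,"ty":0.003,"tz":0.08,"ax":0,"ay":0,"az":0},{"jaw":1,"tx":0.002,"ty":0.003,"tz":0.11,"ax":0,"ay":0,"az":0},{"jaw":1,"tx":0.002,"ty":0.003,"tz":0.124,"ax":0,"ay":0,"az":0},{"jaw":1,"tx":0.002,"ty":0.003,"tz":0.124,"ax":0,"ay":0,"az":0},{"jaw":0.2,"tx":0.002,"ty":0.003,"tz":0.124,"ax":0,"ay":0,"az":0},{"jaw":0.2,"tx":0.002,"ty":0.003,"tz":0.124,"ax":0,"ay":0,"az":0},{"jaw":0.2,"tx":0.002,"ty":0.003,"tz":0.124,"ax":0,"ay":0,"az":0}]}}

```text
time: 18.6
tool_pos: [0.624, 0.0936, 0.0341]
ee_rot: [3.125, -0.006, 1.564]
wrist_force: [-0.8, -0.3, -0.9]
width: 0.0735
```

>>> {"method": "step_arm", "body": {"steps": [{"jaw":0.2,"tx":0,"ty":0,"tz":0,"ax":0,"ay":0,"az":0},{"jaw":0.2,"tx":0,"ty":0,"tz":0,"ax":0,"ay":0,"az":0},{"jaw":0.2,"tx":0,"ty":0,"tz":0,"ax":0,"ay":0,"az":0},{"jaw":0.2,"tx":0,"ty":0,"tz":0,"ax":0,"ay":0,"az":0},{"jaw":0.2,"tx":0,"ty":0,"tz":0,"ax":0,"ay":0,"az":0},{"jaw":0.2,"tx":0,"ty":0,"tz":0,"ax":0,"ay":0,"az":0},{"jaw":0.2,"tx":0,"ty":0,"tz":0,"ax":0,"ay":0,"az":0},{"jaw":0.2,"tx":0,"ty":0,"tz":0,"ax":0,"ay":0,"az":0}]}}

```text
time: 19.4
tool_pos: [0.6238, 0.0936, 0.034]
ee_rot: [3.126, -0.006, 1.564]
wrist_force: [-1.9, 0.5, 0.6]
width: 0.0375
```

>>> {"method": "step_arm", "body": {"steps": [{"jaw":0.2,"tx":0,"ty":0,"tz":-0.02,"ax":0,"ay":0,"az":0},{"jaw":0.2,"tx":0,"ty":0,"tz":-0.05,"ax":0,"ay":0,"az":0},{"jaw":0.2,"tx":0,"ty":0,"tz":-0.09,"ax":0,"ay":0,"az":0},{"jaw":0.2,"tx":0,"ty":0,"tz":-0.13,"ax":0,"ay":0,"az":0},{"jaw":0.2,"tx":0,"ty":0,"tz":-0.155,"ax":0,"ay":0,"az":0},{"jaw":0.2,"tx":0,"ty":0,"tz":-0.16,"ax":0,"ay":0,"az":0}]}}

```text
time: 20.0
tool_pos: [0.6235, 0.0927, 0.1988]
ee_rot: [3.117, -0.007, 1.565]
wrist_force: [1.7, 0.4, -0.6]
width: 0.0378
```

>>> {"method": "step_arm", "body": {"steps": [{"jaw":0.2,"tx":-0.015,"ty":-0.007,"tz":0,"ax":0.002,"ay":0,"az":0},{"jaw":0.2,"tx":-0.045,"ty":-0.02,"tz":0,"ax":0.005,"ay":0,"az":0},{"jaw":0.2,"tx":-0.08,"ty":-0.035,"tz":0,"ax":0.008,"ay":0,"az":0},{"jaw":0.2,"tx":-0.115,"ty":-0.05,"tz":0,"ax":0.01,"ay":0,"az":0},{"jaw":0.2,"tx":-0.15,"ty":-0.065,"tz":0,"ax":0.01,"ay":0,"az":0},{"jaw":0.2,"tx":-0.185,"ty":-0.08,"tz":0,"ax":0.01,"ay":0,"az":0},{"jaw":0.2,"tx":-0.22,"ty":-0.095,"tz":0,"ax":0.01,"ay":0,"az":0},{"jaw":0.2,"tx":-0.25,"ty":-0.11,"tz":0,"ax":0.01,"ay":0,"az":0}]}}

```text
time: 20.8
tool_pos: [0.5092, -0.1585, 0.1912]
ee_rot: [3.131, -0.008, 1.563]
wrist_force: [-0.3, 0.1, -0.5]
width: 0.0375
```

>>> {"method": "step_arm", "body": {"steps": [{"jaw":0.2,"tx":-0.025,"ty":-0.01,"tz":0,"ax":0,"ay":0,"az":0},{"jaw":0.2,"tx":-0.06,"ty":-0.024,"tz":0,"ax":0,"ay":0,"az":0},{"jaw":0.2,"tx":-0.095,"ty":-0.038,"tz":0,"ax":0,"ay":0,"az":0},{"jaw":0.2,"tx":-0.125,"ty":-0.05,"tz":0,"ax":0,"ay":0,"az":0},{"jaw":0.2,"tx":-0.142,"ty":-0.058,"tz":0,"ax":0,"ay":0,"az":0},{"jaw":0.2,"tx":-0.142,"ty":-0.058,"tz":0,"ax":0,"ay":0,"az":0}]}}

```text
time: 21.4
tool_pos: [0.4472, -0.3019, 0.1864]
ee_rot: [3.136, -0.01, 1.559]
wrist_force: [0.8, 0.7, 0.5]
width: 0.0375
```

>>> {"method": "step_arm", "body": {"steps": [{"jaw":0.2,"tx":0,"ty":0,"tz":0.03,"ax":0,"ay":0,"az":0},{"jaw":0.2,"tx":0,"ty":0,"tz":0.07,"ax":0,"ay":0,"az":0},{"jaw":0.2,"tx":0,"ty":0,"tz":0.1,"ax":0,"ay":0,"az":0},{"jaw":0.2,"tx":0,"ty":0,"tz":0.115,"ax":0,"ay":0,"az":0},{"jaw":0.2,"tx":0,"ty":0,"tz":0.115,"ax":0,"ay":0,"az":0},{"jaw":0.2,"tx":0,"ty":0,"tz":0.115,"ax":0,"ay":0,"az":0}]}}

```text
time: 22.0
tool_pos: [0.4483, -0.3007, 0.0721]
ee_rot: [3.135, -0.01, 1.559]
wrist_force: [0.1, 0.4, 0.2]
width: 0.0375
```

```bash
python3 w.py wrist green_bottle_center,green_stand w4.png
```

```text
[ 0.4489 -0.3013  0.0731] [ 3.1336 -0.0083  1.5589] [ 0.1 -0.  -0.5] 0.0377
green_bottle_center 0.94 [277. 244. 365. 355.] ztop 0.121 topmean [ 0.4473 -0.2994  0.1188] lo [ 0.431 -0.308  0.047] hi [ 0.464 -0.283  0.121]
green_stand 0.9 [256. 193. 386. 276.] ztop 0.017 topmean [ 0.4473 -0.2814  0.0155] lo [ 0.41  -0.308  0.003] hi [ 0.484 -0.262  0.017]
green_stand 0.82 [ 96. 223. 182. 310.] ztop 0.011 topmean [ 0.3319 -0.3033  0.0097] lo [ 0.307 -0.328  0.002] hi [ 0.357 -0.279  0.011]
green_stand 0.62 [262. 396. 340. 448.] ztop 0.011 topmean [ 0.4321 -0.4135  0.0102] lo [ 0.407 -0.44   0.002] hi [ 0.456 -0.4    0.011]
```

View pics/w4.png

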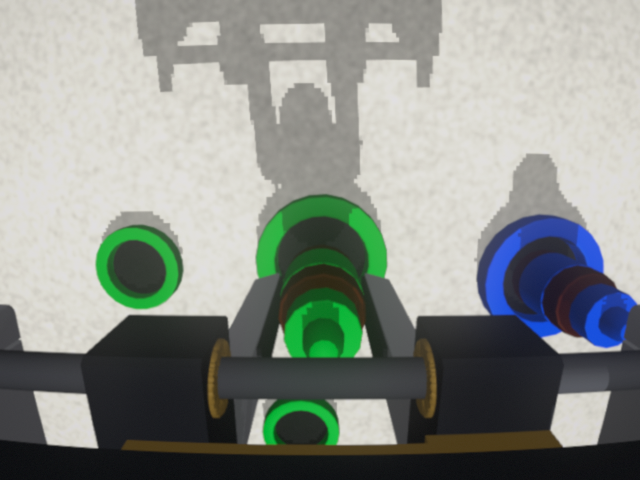

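The wrist view shows the green bottle (322,340) over the largest green ring (322,250). The small rings are at (138,265) and (300,425).

>>> {"method": "step_arm", "body": {"steps": [{"jaw":0.2,"tx":0,"ty":0,"tz":0.015,"ax":0,"ay":0,"az":0},{"jaw":0.2,"tx":0,"ty":0,"tz":0.024,"ax":0,"ay":0,"az":0},{"jaw":0.2,"tx":0,"ty":0,"tz":0.029,"ax":0,"ay":0,"az":0},{"jaw":0.2,"tx":0,"ty":0,"tz":0.032,"ax":0,"ay":0,"az":0},{"jaw":0.2,"tx":0,"ty":0,"tz":0.033,"ax":0,"ay":0,"az":0},{"jaw":0.2,"tx":0,"ty":0,"tz":0.034,"ax":0,"ay":0,"az":0},{"jaw":0.2,"tx":0,"ty":0,"tz":0.034,"ax":0,"ay":0,"az":0}]}}

```text
time: 22.85
tool_pos: [0.4496, -0.3015, 0.0398]
ee_rot: [3.132, -0.007, 1.559]
wrist_force: [-0.1, 0.5, -0.7]
width: 0.0376
```

>>> {"method": "step_arm", "body": {"steps": [{"jaw":0.2,"tx":0,"ty":0,"tz":0.001,"ax":0,"ay":0,"az":0},{"jaw":0.2,"tx":0,"ty":0,"tz":0.002,"ax":0,"ay":0,"az":0},{"jaw":0.2,"tx":0,"ty":0,"tz":0.002,"ax":0,"ay":0,"az":0}]}}

```text
time: 23.15
tool_pos: [0.4498, -0.3017, 0.039]
ee_rot: [3.132, -0.007, 1.559]
wrist_force: [-2.0, 0.2, 5.1]
width: 0.0376
```

>>> {"method": "step_arm", "body": {"steps": [{"jaw":1,"tx":0,"ty":0,"tz":0,"ax":0,"ay":0,"az":0},{"jaw":1,"tx":0,"ty":0,"tz":0,"ax":0,"ay":0,"az":0},{"jaw":1,"tx":0,"ty":0,"tz":0,"ax":0,"ay":0,"az":0},{"jaw":1,"tx":0,"ty":0,"tz":0,"ax":0,"ay":0,"az":0},{"jaw":1,"tx":0,"ty":0,"tz":0,"ax":0,"ay":0,"az":0},{"jaw":1,"tx":0,"ty":0,"tz":-0.03,"ax":0,"ay":0,"az":0},{"jaw":1,"tx":0,"ty":0,"tz":-0.07,"ax":0,"ay":0,"az":0},{"jaw":1,"tx":0,"ty":0,"tz":-0.115,"ax":0,"ay":0,"az":0}]}}

```text
time: 23.95
tool_pos: [0.4478, -0.3017, 0.1536]
ee_rot: [3.135, -0.009, 1.559]
wrist_force: [-0.1, 0.1, -0.3]
width: 0.0934
```

>>> {"method": "step_arm", "body": {"steps": [{"jaw":1,"tx":0.03,"ty":0,"tz":0,"ax":0,"ay":0,"az":0},{"jaw":1,"tx":0.075,"ty":-0.005,"tz":0,"ax":0,"ay":0,"az":0},{"jaw":1,"tx":0.12,"ty":-0.01,"tz":0,"ax":0,"ay":0,"az":0},{"jaw":1,"tx":0.16,"ty":-0.013,"tz":0,"ax":0,"ay":0,"az":0},{"jaw":1,"tx":0.184,"ty":-0.013,"tz":0,"ax":0,"ay":0,"az":0},{"jaw":1,"tx":0.184,"ty":-0.013,"tz":0,"ax":0,"ay":0,"az":0},{"jaw":1,"tx":0.184,"ty":-0.013,"tz":0,"ax":0,"ay":0,"az":0}]}}

```text
time: 24.65
tool_pos: [0.4371, -0.1178, 0.1553]
ee_rot: [3.134, -0.008, 1.56]
wrist_force: [0.4, -0.9, -0.7]
width: 0.0937
```

```bash
python3 w.py wrist red_bottle_center;python3 w.py scene red_bottle_center,green_bottle_center
```

```text
[ 0.4371 -0.1183  0.1552] [ 3.1344 -0.0081  1.5586] [ 0.6 -0.8 -0.6] 0.0941
red_bottle_center 0.65 [293. 211. 342. 274.] ztop 0.083 topmean [ 0.4339 -0.1175  0.0812] lo [ 0.417 -0.13   0.016] hi [ 0.451 -0.1    0.083]
[ 0.4371 -0.1187  0.155 ] [ 3.1348 -0.0085  1.5573] [0.2 0.3 0.1] 0.0941
red_bottle_center 0.61 [257. 273. 276. 301.] ztop 0.082 topmean [ 0.4387 -0.1199  0.0815] lo [ 0.424 -0.137  0.002] hi [ 0.457 -0.104  0.083]
green_bottle_center 0.78 [200. 325. 224. 358.] ztop 0.087 topmean [ 0.4529 -0.3036  0.0862] lo [ 0.437 -0.322  0.007] hi [ 0.471 -0.287  0.088]
```

>>> {"method": "step_arm", "body": {"steps": [{"jaw":1,"tx":0,"ty":-0.001,"tz":0.04,"ax":0,"ay":0,"az":0},{"jaw":1,"tx":0,"ty":-0.001,"tz":0.08,"ax":0,"ay":0,"az":0},{"jaw":1,"tx":0,"ty":-0.001,"tz":0.11,"ax":0,"ay":0,"az":0},{"jaw":1,"tx":0,"ty":-0.001,"tz":0.123,"ax":0,"ay":0,"az":0},{"jaw":1,"tx":0,"ty":-0.001,"tz":0.123,"ax":0,"ay":0,"az":0},{"jaw":0.2,"tx":0,"ty":-0.001,"tz":0.123,"ax":0,"ay":0,"az":0},{"jaw":0.2,"tx":0,"ty":-0.001,"tz":0.123,"ax":0,"ay":0,"az":0},{"jaw":0.2,"tx":0,"ty":-0.001,"tz":0.123,"ax":0,"ay":0,"az":0}]}}

```text
time: 25.7
tool_pos: [0.4382, -0.1182, 0.0338]
ee_rot: [3.132, -0.007, 1.557]
wrist_force: [0.2, -0.3, 0.4]
width: 0.0735
```

>>> {"method": "step_arm", "body": {"steps": [{"jaw":0.2,"tx":0,"ty":0,"tz":0,"ax":0,"ay":0,"az":0},{"jaw":0.2,"tx":0,"ty":0,"tz":0,"ax":0,"ay":0,"az":0},{"jaw":0.2,"tx":0,"ty":0,"tz":0,"ax":0,"ay":0,"az":0},{"jaw":0.2,"tx":0,"ty":0,"tz":0,"ax":0,"ay":0,"az":0},{"jaw":0.2,"tx":0,"ty":0,"tz":0,"ax":0,"ay":0,"az":0},{"jaw":0.2,"tx":0,"ty":0,"tz":0,"ax":0,"ay":0,"az":0},{"jaw":0.2,"tx":0,"ty":0,"tz":0,"ax":0,"ay":0,"az":0},{"jaw":0.2,"tx":0,"ty":0,"tz":0,"ax":0,"ay":0,"az":0}]}}

```text
time: 26.5
tool_pos: [0.438, -0.1181, 0.0338]
ee_rot: [3.132, -0.008, 1.557]
wrist_force: [-2.1, 1.5, 2.6]
width: 0.0375
```

>>> {"method": "step_arm", "body": {"steps": [{"jaw":0.2,"tx":0,"ty":0,"tz":-0.02,"ax":0,"ay":0,"az":0},{"jaw":0.2,"tx":0,"ty":0,"tz":-0.05,"ax":0,"ay":0,"az":0},{"jaw":0.2,"tx":0,"ty":0,"tz":-0.09,"ax":0,"ay":0,"az":0},{"jaw":0.2,"tx":0,"ty":0,"tz":-0.13,"ax":0,"ay":0,"az":0},{"jaw":0.2,"tx":0,"ty":0,"tz":-0.155,"ax":0,"ay":0,"az":0},{"jaw":0.2,"tx":0,"ty":0,"tz":-0.16,"ax":0,"ay":0,"az":0}]}}

```text
time: 27.1
tool_pos: [0.4385, -0.1201, 0.1975]
ee_rot: [3.125, -0.005, 1.557]
wrist_force: [0.0, 0.2, -0.7]
width: 0.0374
```

>>> {"method": "step_arm", "body": {"steps": [{"jaw":0.2,"tx":0.015,"ty":0,"tz":0,"ax":0,"ay":0,"az":0},{"jaw":0.2,"tx":0.05,"ty":0,"tz":0,"ax":0,"ay":0,"az":0},{"jaw":0.2,"tx":0.09,"ty":0,"tz":0,"ax":0,"ay":0,"az":0},{"jaw":0.2,"tx":0.13,"ty":0.005,"tz":0,"ax":0,"ay":0,"az":0},{"jaw":0.2,"tx":0.17,"ty":0.005,"tz":0,"ax":0,"ay":0,"az":0},{"jaw":0.2,"tx":0.21,"ty":0.005,"tz":0,"ax":0,"ay":0,"az":0},{"jaw":0.2,"tx":0.25,"ty":0.005,"tz":0,"ax":0,"ay":0,"az":0},{"jaw":0.2,"tx":0.285,"ty":0.005,"tz":0,"ax":0,"ay":0,"az":0}]}}

```text
time: 27.9
tool_pos: [0.4464, 0.1667, 0.1967]
ee_rot: [3.128, -0.004, 1.558]
wrist_force: [0.1, 0.2, -0.3]
width: 0.0375
```

>>> {"method": "step_arm", "body": {"steps": [{"jaw":0.2,"tx":0.03,"ty":0,"tz":0,"ax":0,"ay":0,"az":0},{"jaw":0.2,"tx":0.065,"ty":0,"tz":0,"ax":0,"ay":0,"az":0},{"jaw":0.2,"tx":0.1,"ty":0.002,"tz":0,"ax":0,"ay":0,"az":0},{"jaw":0.2,"tx":0.13,"ty":0.002,"tz":0,"ax":0,"ay":0,"az":0},{"jaw":0.2,"tx":0.15,"ty":0.002,"tz":0,"ax":0,"ay":0,"az":0},{"jaw":0.2,"tx":0.15,"ty":0.002,"tz":0,"ax":0,"ay":0,"az":0}]}}

```text
time: 28.5
tool_pos: [0.4492, 0.3185, 0.1945]
ee_rot: [3.131, -0.003, 1.561]
wrist_force: [0.5, -0.2, -0.2]
width: 0.0373
```

>>> {"method": "step_arm", "body": {"steps": [{"jaw":0.2,"tx":0,"ty":0,"tz":0.03,"ax":0,"ay":0,"az":0},{"jaw":0.2,"tx":0,"ty":0,"tz":0.06,"ax":0,"ay":0,"az":0},{"jaw":0.2,"tx":0,"ty":0,"tz":0.09,"ax":0,"ay":0,"az":0},{"jaw":0.2,"tx":0,"ty":0,"tz":0.12,"ax":0,"ay":0,"az":0},{"jaw":0.2,"tx":0,"ty":0,"tz":0.12,"ax":0,"ay":0,"az":0},{"jaw":0.2,"tx":0,"ty":0,"tz":0.12,"ax":0,"ay":0,"az":0}]}}

```text
time: 29.1
tool_pos: [0.45, 0.3179, 0.0736]
ee_rot: [3.133, -0.002, 1.561]
wrist_force: [-0.5, 1.3, -0.0]
width: 0.0372
```

```bash
python3 w.py wrist red_bottle_center,red_stand,spray_center w5.png
```

```text
[0.4511 0.3186 0.0753] [ 3.1302 -0.0037  1.5607] [-0.3 -0.6 -0. ] 0.0375
red_bottle_center 0.96 [276. 243. 365. 357.] ztop 0.123 topmean [0.4487 0.3204 0.1207] lo [0.432 0.311 0.051] hi [0.465 0.336 0.123]
red_stand 0.92 [256. 196. 385. 280.] ztop 0.016 topmean [0.4477 0.3358 0.0152] lo [0.411 0.31  0.004] hi [0.484 0.355 0.017]
spray_center 0.75 [316.   0. 421.  32.] ztop 0.05 topmean [0.4779 0.4514 0.0479] lo [0.452 0.451 0.004] hi [0.5   0.463 0.051]
```

View pics/w5.png

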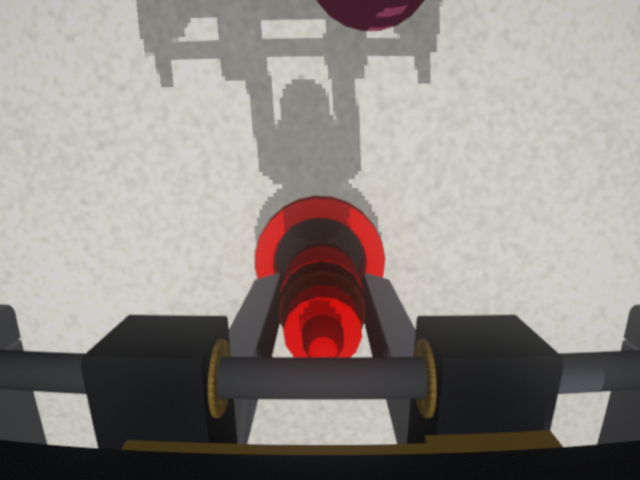

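The wrist view shows the red bottle (322,330) over the red ring (320,255), and the spray bottle (370,10) is well clear.

>>> {"method": "step_arm", "body": {"steps": [{"jaw":0.2,"tx":-0.002,"ty":0,"tz":0.015,"ax":0,"ay":0,"az":0},{"jaw":0.2,"tx":-0.002,"ty":0,"tz":0.025,"ax":0,"ay":0,"az":0},{"jaw":0.2,"tx":-0.002,"ty":0,"tz":0.031,"ax":0,"ay":0,"az":0},{"jaw":0.2,"tx":-0.002,"ty":0,"tz":0.034,"ax":0,"ay":0,"az":0},{"jaw":0.2,"tx":-0.002,"ty":0,"tz":0.036,"ax":0,"ay":0,"az":0},{"jaw":0.2,"tx":-0.002,"ty":0,"tz":0.036,"ax":0,"ay":0,"az":0},{"jaw":0.2,"tx":-0.002,"ty":0,"tz":0.036,"ax":0,"ay":0,"az":0}]}}

```text
time: 30.0
tool_pos: [0.4525, 0.3178, 0.041]
ee_rot: [3.127, -0.006, 1.561]
wrist_force: [-0.1, 0.2, -1.1]
width: 0.0377
```

>>> {"method": "step_arm", "body": {"steps": [{"jaw":0.2,"tx":0,"ty":0,"tz":0.001,"ax":0,"ay":0,"az":0},{"jaw":0.2,"tx":0,"ty":0,"tz":0.002,"ax":0,"ay":0,"az":0},{"jaw":0.2,"tx":0,"ty":0,"tz":0.002,"ax":0,"ay":0,"az":0}]}}

```text
time: 30.3
tool_pos: [0.4525, 0.3178, 0.039]
ee_rot: [3.127, -0.006, 1.561]
wrist_force: [-0.1, 0.3, -0.6]
width: 0.0375
```

>>> {"method": "step_arm", "body": {"steps": [{"jaw":0.2,"tx":0,"ty":0,"tz":0.001,"ax":0,"ay":0,"az":0},{"jaw":0.2,"tx":0,"ty":0,"tz":0.002,"ax":0,"ay":0,"az":0},{"jaw":0.2,"tx":0,"ty":0,"tz":0.002,"ax":0,"ay":0,"az":0}]}}

```text
time: 30.6
tool_pos: [0.4526, 0.3179, 0.0389]
ee_rot: [3.127, -0.006, 1.561]
wrist_force: [-2.2, -2.6, 8.0]
width: 0.0374
```

>>> {"method": "step_arm", "body": {"steps": [{"jaw":1,"tx":0,"ty":0,"tz":0,"ax":0,"ay":0,"az":0},{"jaw":1,"tx":0,"ty":0,"tz":0,"ax":0,"ay":0,"az":0},{"jaw":1,"tx":0,"ty":0,"tz":0,"ax":0,"ay":0,"az":0},{"jaw":1,"tx":0,"ty":0,"tz":0,"ax":0,"ay":0,"az":0},{"jaw":1,"tx":0,"ty":0,"tz":0,"ax":0,"ay":0,"az":0},{"jaw":1,"tx":0,"ty":0,"tz":-0.03,"ax":0,"ay":0,"az":0},{"jaw":1,"tx":0,"ty":0,"tz":-0.07,"ax":0,"ay":0,"az":0},{"jaw":1,"tx":0,"ty":0,"tz":-0.115,"ax":0,"ay":0,"az":0}]}}

```text
time: 31.4
tool_pos: [0.4499, 0.3166, 0.1534]
ee_rot: [3.13, -0.004, 1.561]
wrist_force: [1.2, 0.5, -1.1]
width: 0.0933
```

>>> {"method": "step_arm", "body": {"steps": [{"jaw":1,"tx":-0.02,"ty":-0.03,"tz":-0.03,"ax":0,"ay":0,"az":0},{"jaw":1,"tx":-0.04,"ty":-0.06,"tz":-0.06,"ax":0,"ay":0,"az":0},{"jaw":1,"tx":-0.06,"ty":-0.09,"tz":-0.08,"ax":0,"ay":0,"az":0},{"jaw":1,"tx":-0.07,"ty":-0.12,"tz":-0.1,"ax":0,"ay":0,"az":0},{"jaw":1,"tx":-0.07,"ty":-0.14,"tz":-0.1,"ax":0,"ay":0,"az":0},{"jaw":1,"tx":-0.07,"ty":-0.14,"tz":-0.1,"ax":0,"ay":0,"az":0}]}}

```text
time: 32.0
tool_pos: [0.3069, 0.2477, 0.253]
ee_rot: [3.127, -0.006, 1.563]
wrist_force: [0.9, 0.1, 0.0]
width: 0.0942
```

```bash
N=red_bottle_center,blue_bottle_center,yellow_bottle_center,green_bottle_center,flask_center,spray_center; python3 w.py scene $N s3.png; python3 w.py top $N t3.png
```

```text
[0.3078 0.2477 0.2521] [ 3.1281 -0.0049  1.5622] [-0.  -0.  -0.5] 0.0943
blue_bottle_center 0.92 [249. 364. 269. 400.] ztop 0.087 topmean [ 0.5923 -0.3162  0.0861] lo [ 0.578 -0.333  0.012] hi [ 0.61  -0.302  0.088]
yellow_bottle_center 0.6 [316. 221. 334. 251.] ztop 0.086 topmean [0.4486 0.0812 0.085 ] lo [0.432 0.064 0.009] hi [0.466 0.096 0.087]
green_bottle_center 0.8 [200. 324. 222. 358.] ztop 0.086 topmean [ 0.4527 -0.3035  0.0849] lo [ 0.438 -0.322  0.007] hi [ 0.47  -0.288  0.088]
flask_center 0.92 [322. 251. 348. 292.] ztop 0.106 topmean [0.5323 0.0023 0.1046] lo [ 0.515 -0.027  0.002] hi [0.561 0.013 0.107]
spray_center 0.55 [406. 102. 438. 182.] ztop 0.206 topmean [0.4812 0.4903 0.205 ] lo [0.454 0.45  0.006] hi [0.517 0.512 0.207]
spray_center 0.44 [238. 374. 284. 412.] ztop 0.02 topmean [ 0.5975 -0.3192  0.0165] lo [ 0.555 -0.352 -0.   ] hi [ 0.629 -0.278  0.02 ]
spray_center 0.39 [321. 248. 349. 292.] ztop 0.105 topmean [0.5324 0.0021 0.1046] lo [ 0.504 -0.026  0.001] hi [0.561 0.016 0.107]
[0.3086 0.2476 0.2508] [ 3.1316e+00 -2.9000e-03  1.5607e+00] [-0.8 -0.2  0.6] 0.
[... 400 characters left out ...]
6  0.099 0.09 ]
yellow_bottle_center 0.65 [458. 175. 490. 205.] ztop 0.019 topmean [ 0.5861 -0.3056  0.0163] lo [ 0.553 -0.345  0.003] hi [ 0.627 -0.274  0.02 ]
green_bottle_center 0.74 [330. 202. 358. 225.] ztop 0.107 topmean [0.5309 0.003  0.1051] lo [ 0.502 -0.025  0.006] hi [0.556 0.032 0.107]
green_bottle_center 0.64 [458. 237. 485. 252.] ztop 0.088 topmean [ 0.4517 -0.3009  0.0864] lo [ 0.433 -0.316  0.008] hi [ 0.469 -0.283  0.089]
flask_center 0.8 [327. 204. 357. 225.] ztop 0.107 topmean [0.5309 0.003  0.1051] lo [ 0.501 -0.027  0.   ] hi [0.556 0.034 0.107]
spray_center 0.94 [ 92. 206. 163. 246.] ztop 0.208 topmean [0.4769 0.494  0.2056] lo [0.446 0.451 0.016] hi [0.509 0.523 0.208]
```

View pics/s3.png

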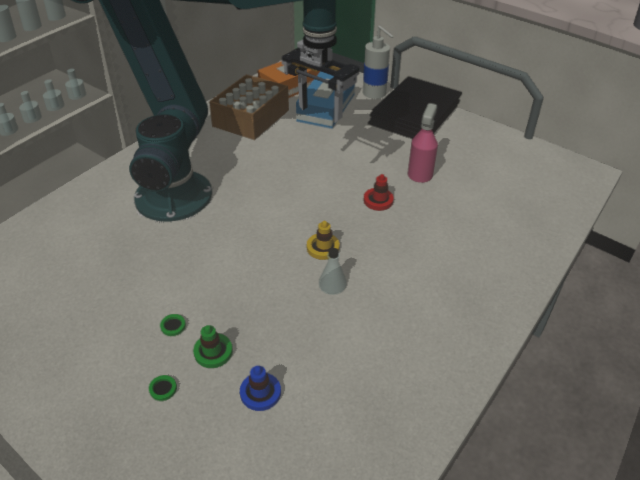

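View pics/t3.png

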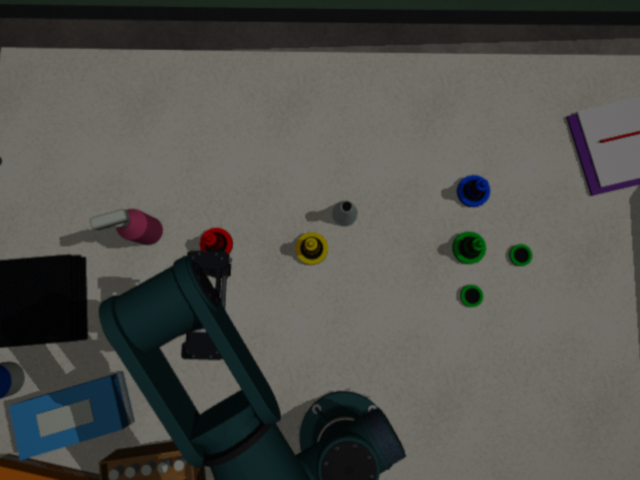

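All four bottles stand in their own stands: red (380,190), yellow (323,237), green (209,342) and blue (258,383) in the scene view. Their tops read 0.086–0.089 m. The flask and spray bottle are where they started, and the arm is clear.

```bash
python3 -c "
from bench import *
print(close_job())"
```

```text
the job is handed in; nothing more can be done
None
```

All four dropper bottles stand upright in the stands of their own colour, and I handed the job in after about 32 s on the robot's clock. The green bottle is in the largest of the three green rings. Each bottle was gripped by its body, lowered until the wrist felt 5–8 N from the floor of the stand, then released.

- **Bottles:** in the final pictures the tops read 0.086–0.089 m, against 0.089 m expected (5 mm floor plus 84 mm bottle). All four are within about 7 mm of their stand centres.
- **Flask and spray bottle:** both are within 2–3 mm of their first measurement, which is the measurement error.
- **Robot:** the gripper was open, clear of everything and touching nothing.
- **Detections that failed or disagreed:**
  - The network missed the red bottle in the last scene picture. It found it in the top picture, and I could see it standing in its stand in both.
  - A few of its hits were clearly wrong, for example the flask reported as the green bottle, and I ignored them.

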